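Square up the side fence of the jar tray

TASK

The white side fence of the sloping jar tray has been knocked inwards, out of square with the fixed low fence. Pick up the L-shaped steel square by its wooden handle, press its outer corner fully home between the two fences so that both lie flush along its arms, and hold it pressed against both for about a second, leaving the side fence square to the low one. Then lay the square back flat on the black mat and let go, without shifting the three loose jars that stand apart from the row.

Things in the scene. Friction and masses are not known exactly. Their poses are not given: they have to be found in the camera images.
- square: Loose steel L, 0.3-0.5 kg. Origin on its underside below mid-handle; x, y along the arms away from the corner, z up. Outer edges are the planes x=-44 and y=-44 mm; each arm ends at +96 (140 long), 28 wide, 14 thick; corner tip cut 8 mm. A wooden handle bar bridges the arms: 92 long along (1,-1,0), 18 thick along (1,1,0) (grip it so), 14 to 60 mm above the underside
- square_corner (a point): the outer corner point of the square on its underside, where the two outer edges meet (at -44, -44, 0 mm in the square's frame)
- square_grip (a point): middle of the handle, 46 mm above the underside and 14 mm below the handle's top; the square's axes
- tray: Fixed grey tray, flat bed 260 mm wide, 220 up the slope, sloping 25 deg, its low edge to the robot's right and near side. Origin on the bed where the fences' inner faces meet, 45 mm above the table (top edge 138); x up the slope, y along the low edge, z normal to the bed, leaning 25 deg from vertical (downhill). Only the two fences stand on it. Place and heading vary
- low_bar: Fixed white low fence along the tray's low edge: inner face at tray x = 0, from y = 4 to 260 mm, 22 mm high above the bed, 12 mm thick. Its origin and axes are those of the tray; friction of the square on the fences and bed is 0.5 to 0.7
- side_fence (a joint): Angle (rad) of the side fence about the tray's z axis at the tray's origin: 0 = square to the low fence (inner face in tray y = 0), positive = leaning inwards over the bed. Starts at 0.12 to 0.28, range -0.12 to 0.35; no spring, friction holds it where it is left (about 2 N at 120 mm from the hinge moves it)
- side_bar: White side fence, hinged at the tray's origin; 22 mm high, 12 mm thick, 190 mm long. Origin at the hinge, x along its inner face away from the hinge, inner face at its y = 0, z as the tray's
- side_fence_tip (a point): free end of the side fence: inner face, upper edge, 190 mm from the hinge
- mat: Fixed black rubber mat, 240 by 240 by 4 mm, on the table; origin at the centre of its underside (table height). The square starts on it, flat
- jar1: loose full jar with brass lid, 66 mm across, 94 mm high, origin at the centre of its underside; four like it, fixed, stand in a row along the far table edge
- jar2: loose jar like jar1
- jar3: loose jar like jar1
There are look-alikes about, which are no part of the job. Several things look just like the square: the one meant starts farthest from the robot's base.

How it is judged (in metres and radians):
On the way, in this order (a step that is already met when the one before it is completed fails the run):
1. the square is held and lifted clear of the mat (contact force between the fingers and square above 1 N and contact force between square and mat below 0.05 N and height (world z) of square above 0.03 m), for 0.1 s.
2. the held square is pressed home in the corner: touching both fences at once, lying parallel to the bed, flush with both fences (contact force between the fingers and square above 1 N and contact force between square and low_bar above 0.2 N and contact force between square and side_bar above 0.2 N and angle between the z axis of square and the z axis of tray, either way round below 0.08 rad and angle between the x axis of square and the x axis of side_bar, either way round below 0.045 rad and angle between the y axis of square and the y axis of low_bar, either way round below 0.045 rad and x of square_corner in the frame of tray below 0.005 m and y of square_corner in the frame of tray below 0.005 m), for 0.3 s.
At the end, for the whole second after the job is handed in: The side fence stands square to the low fence within 0.025 rad (1.4 degrees), and the square lies flat, handle up, at rest and released on the mat, its handle within 85 mm of the mat's centre along each of the mat's axes (value of joint side_fence between -0.025 and 0.025 rad and x of square in the frame of mat between -0.085 and 0.085 m and y of square in the frame of mat between -0.085 and 0.085 m and height (world z) of square between 0.001 and 0.008 m and angle between square's own z axis and vertical below 0.06 rad and contact force between the fingers and square below 0.05 N and linear speed of square below 0.02 m/s); the robot touches nothing.
It fails at once if a loose jar is shifted by more than 30 mm (distance of any of jar1, jar2, jar3 from where it was at the start of the episode above 0.03 m).
It also fails if it takes over 72 s, if anything falls off the work surface, if the arm or the gripper's body presses on something with over 40 N, if the wrist force passes 120 N, or if a joint passes its speed limit or range.

ROBOT

A 6-joint arm with a two-finger parallel gripper is mounted at the origin on the work surface. World frame = base frame: x ahead of the robot, y to its left, z up, the work surface at z = 0. Lengths are in mm, angles in rad, forces in N, time in s.
With the tool pointing down it reaches from about 400 to 925 mm from the base axis. Payload 12.5 kg.
Tool frame: the origin (TCP) lies on the front face of the gripper's body, between the roots of the fingers; the fingertips stand 78 mm ahead of it and the grasp point (between the pads) lies 59 mm ahead of it (env.nose_length is the distance from the TCP to the fingertips, in mm); z points along the fingers, y is the line along which they close (so a half turn about z gives the same grasp; the last joint's range is limited). The gripper opens to 95 mm and grips with 3 to 60 N. Pads are 20 mm wide; open, the fingers measure 119 mm over their backs; the gripper's body (75 mm by 180 mm) begins 59 mm behind the grasp point.
Start: joints at [-1.237, 0.491, 1.559, -0, 1.092, -0.106], TCP at [266.121, -565.524, 292.261] pointing down, gripper open.
Joint ranges: [-3.1, 3.1], [-0.84, 2.19], [0.05, 2.79], [-1.13, 4.28], [0.06, 2.93], [-2.69, 2.69]. Speed limits (rad/s): [2.22, 2.22, 2.79, 3.14, 3.14, 3.14].

INTERFACE

Orientations are given as [roll, pitch, yaw] about the fixed x, y, z axes, in that order (R = Rz(yaw) Ry(pitch) Rx(roll)).
In Python, from cell import env gives the robot as it stands.
- The arm moves only by the tool jog_arm, never from a script. Its argument "motion" is a list of rows, each a list of 7 numbers: the turn, a rotation vector about the tool's x, y, z in degrees, then the shift along the tool's x, y, z in mm, then the finger opening in mm, from 0 to 95.1. In form: [[wx, wy, wz, x, y, z, hand], ...]. A call has 1 to 10 rows; each row shifts and turns the commanded pose from where the row before left it, along the tool's axes as they then stand; what a row does not reach is not made up. A row lasts 1/8 s, in which the tool goes at most 62.5 mm and 10.7 degrees, less where a joint would pass 70% of its speed; a pose out of reach is approached as far as the arm can. A call is refused whole if a number of a shift passes 62.5 or a number of a turn 10.7, either way. A call with a gripper value outside its range is refused whole. The fingers move at their own pace and stop on an object; the grip force is fixed at half the most. Time passes only in rows, so rows that do not move let the fingers close. It gives the time, the measured TCP pose, the force, the opening and the grip force at its end, in the units of the state.
- env.state(): the state, without advancing time (a new reading comes with each control period).
- env.read_camera(name): name is "scene" or "top" or "wrist"; returns a dict with "color" (480x640x3 uint8, red, green, blue), "z_map" (480x640 float32, mm along the optical axis (not along the pixel's ray), 0 where there is no reading), "camera_matrix" (3x3 intrinsics, pixels), "k1" (the pictures are not rectified: a ray, as slopes to the right and down, at radius r is drawn at 1 + k1 r^2 times it, then the intrinsics apply), "world_to_cam" (4x4, takes a point from world to camera coordinates). Camera axes: x right, y up, looking along -z (the intrinsics and any distortion apply to the point x, -y, -z); pixel columns grow to the right and rows downward; lengths in mm; the calibration is good to about 2 mm. A picture is of the moment at which its call begins.
- env.job_done(): hands the job in; it is judged then, once.
Trained networks look in the newest picture that a camera, given by its name, has taken for a name from the list of things; names that differ only in an ending like _2 or _b are one class to them, and where a whole thing is asked for, a point or a joint stands for the part that bears it (a point fixed in the world has none). Each returns a list of dicts, best first, with "score" (0 to 1); they miss things now and then, are a little off and sometimes report something else, mostly with a low value. They report only what shows in the picture. A call takes as long as a camera call. They do not tell look-alikes from the thing itself.
- env.recognise(camera, thing): "location" ([column, row] in pixels, amid what is visible of it).
The state is a dict: "t": time; "joints": joint angles; "qvel": joint speeds; "tau": joint torques, N m; "eef_pos": TCP position; "tcp_rot": TCP orientation; "ft_force": force on the tool from outside, world axes, zero at the start; "moment": the same for the moment, N m; "opening": opening from 0.0 (shut) to 1.0 (fully open); "grip_force": force on a finger pad.
Only numpy, scipy, OpenCV 4.12 (cv2) and the standard library are available. Lean on these libraries where they do the work, as an engineer would, in place of code of your own. Each camera call takes 0.05 s, during which the arm holds its last target. There are 200 camera calls.

## Working session

There is one attempt and no reset: what is moved stays moved. The work goes in short steps, Python scripts to look and compute and a tool call to move; the robot and the scene stay as the last step left them, time stands still between calls to the robot, and variables do not carry over. Pictures are saved under pics/ and viewed, at most 10 in all, crops included, and the job is handed in when it is done.

Besides the shell and the picture viewer there is one more tool, called in YAML: its name, and indented under it one key for each argument. jog_arm: Moves the arm, as the interface text tells. Its arguments: {"type":"object","properties":{"motion":{"type":"array"}},"required":["motion"]}

```bash
mkdir -p pics; ls
cat > h.py <<'E'
import numpy as np, cv2
from cell import env
from scipy.spatial.transform import Rotation as R
def cam(n,save=None):
    c=env.read_camera(n)
    if save: cv2.imwrite(save,c['color'][:,:,::-1])
    return c
def rays(c,uv):
    K=np.array(c['camera_matrix']);uv=np.atleast_2d(np.asarray(uv,float))
    d=np.c_[(uv[:,0]-K[0,2])/K[0,0],(uv[:,1]-K[1,2])/K[1,1]]
    s=d.copy()
    for _ in range(20): s=d/(1+c['k1']*(s**2).sum(1,keepdims=True))
    return np.c_[s[:,0],-s[:,1],-np.ones(len(s))]
def world(c,uv,z=None):
    "depth-based points, or intersect with world height z"
    T=np.linalg.inv(c['world_to_cam']);r=rays(c,uv);uv=np.atleast_2d(uv)
    if z is None:
        p=np.round(uv).astype(int);dep=c['z_map'][p[:,1],p[:,0]][:,None]
        return (r*dep)@T[:3,:3].T+T[:3,3]
    d=r@T[:3,:3].T;o=T[:3,3]
    return o+d*((z-o[2])/d[:,2])[:,None]
def proj(c,P):
    W=np.array(c['world_to_cam']);q=np.atleast_2d(P)@W[:3,:3].T+W[:3,3]
    s=np.c_[q[:,0],-q[:,1]]/-q[:,2:3];s=s*(1+c['k1']*(s**2).sum(1,keepdims=True))
    K=np.array(c['camera_matrix']);return np.c_[s[:,0]*K[0,0]+K[0,2],s[:,1]*K[1,1]+K[1,2]]
def pc(c):
    v,u=np.mgrid[0:480,0:640];P=world(c,np.c_[u.ravel(),v.ravel()]);return P.reshape(480,640,3)
E
python3 - <<'E'
from h import *
for n in ('scene','top'):
    c=cam(n,f'pics/{n}0.png')
    print(n,np.linalg.inv(c['world_to_cam'])[:3].round(2).tolist())
    for t in ('square','tray','mat','side_fence_tip','square_corner','square_grip','jar1','low_bar'):
        for r in env.recognise(n,t):
            print(t,round(r['score'],2),np.round(r['location']),world(c,r['location'])[0].round())
E
```

```text
pics
scene [[0.55, -0.47, 0.69, 1332.15], [0.83, 0.31, -0.46, -556.93], [0.0, 0.83, 0.56, 778.73]]
square 0.95 [232. 330.] [ 575. -268.   49.]
square 0.88 [147. 256.] [ 166. -309.    3.]
tray 0.76 [411. 224.] [517. 238.  92.]
tray 0.18 [438. 241.] [618. 229. 103.]
mat 0.87 [238. 334.] [ 565. -252.   22.]
mat 0.28 [439. 322.] [796.  68.  71.]
side_fence_tip 0.8 [441. 240.] [613. 242.  97.]
square_corner 0.58 [237. 331.] [ 577. -261.   45.]
square_corner 0.56 [151. 258.] [ 236. -316.   40.]
square_corner 0.2 [366. 300.] [670. -14.  75.]
square_grip 0.92 [150. 254.] [ 232. -316.   51.]
square_grip 0.63 [234. 328.] [ 580. -266.   58.]
jar1 0.79 [441. 321.] [798.  70.  73.]
jar1 0.71 [355. 364.] [ 797. -134.   73.]
jar1 0.64 [365. 299.] [669. -16.  78.]
low_bar 0.59 [378. 251.] [529. 128.  62.]
top [[0.0, 0.99, -0.11, 351.04], [-1.0, 0.0, 0.0, 13.98], [0.0, 0.11, 0.99, 1294.6]]
square 0.57 [453. 220.] [ 524. -246.   62.]
mat 0.87 [439. 221.] [ 530. -227.    5.]
side_fence_tip 0.89 [216. 179.] [603. 245.  94.]
square_corner 0.79 [450. 220.] [ 523. -238.   69.]
square_grip 0.9 [452. 220.] [ 523. -243.   67.]
square_grip 0.51 [288. 102.] [765.  98.  93.]
square_grip 0.49 [269. 228.] [507. 138.  59.]
jar1 0.92 [332. 163.] [636.   6.  95.]
jar1 0.85 [389. 107.] [ 756. -111.   94.]
jar1 0.58 [451. 221.] [ 521. -241.   64.]
jar1 0.55 [289. 102.] [766.  97.  93.]
low_bar 0.95 [272. 229.] [504. 132.  68.]
low_bar 0.37 [389. 106.] [ 756. -110.   98.]
```

View pics/scene0.png

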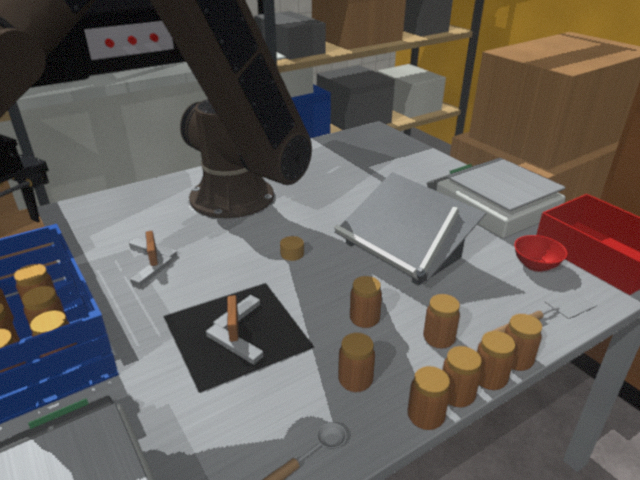

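View pics/top0.png

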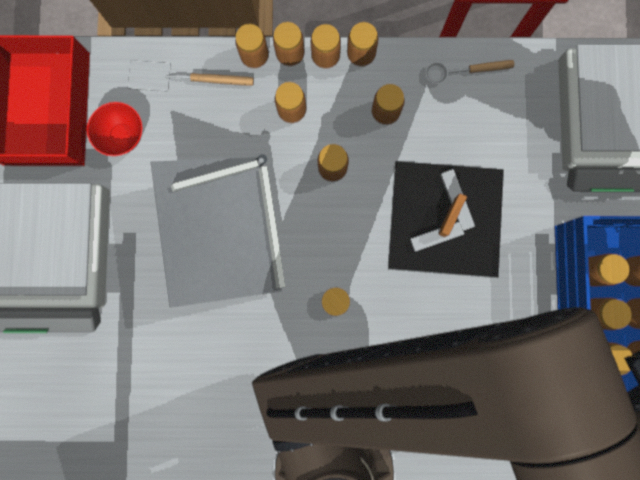

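The square lookalikes are one on the mat, scene (232,330), at about (523,-243), 577 mm from the base, and one on bare table, scene (147,256), at about (232,-316), 392 mm away. The one on the mat is farthest, so it is the one meant. In the top view its corner is near (468,233), the tray hinge near (262,160), and the side fence tip near (172,188). Next I'll measure both and crop to confirm.

```bash
cat > m.py <<'E'
from h import *
c=cam('top');P=pc(c);img=c['color'].astype(int)
cv2.imwrite('pics/crop1.png',cv2.resize(img[140:300,370:530,::-1].astype(np.uint8),None,fx=3.5,fy=3.5,interpolation=cv2.INTER_CUBIC))
# tray bed plane
m=np.zeros((480,640),bool);m[205:285,180:250]=1
B=P[m];B=B[np.isfinite(B).all(1)&(B[:,2]>20)]
for _ in range(4):
    A=np.c_[B[:,:2],np.ones(len(B))];k=np.linalg.lstsq(A,B[:,2],rcond=None)[0];r=B[:,2]-A@k;B=B[abs(r)<2.5*r.std()]
n=np.array([-k[0],-k[1],1]);n/=np.linalg.norm(n)
print('bed n',n.round(3),'tilt',np.degrees(np.arccos(n[2])),'res',r.std())
b0=B.mean(0)
up=np.array([0,0,1.])-n[2]*n;tx=up/np.linalg.norm(up);ty=np.cross(n,tx)
Q=(P-b0)@np.c_[tx,ty,n]
m=np.zeros((480,640),bool);m[148:300,155:295]=1
bright=img.min(2)>150
F=Q[m&(Q[...,2]>15)&(Q[...,2]<30)]
print('fence n',len(F),'h',np.median(F[:,2]))
F2=F[:,:2]
lo=F2[F2[:,0]<F2[:,0].min()+0]  # placeholder
np.save('F.npy',F)
import sys
# low fence: strip near min x
x0=np.percentile(F2[:,0],5)
lowm=(F2[:,0]<x0+25)
L=F2[lowm]
def line(L):
    for _ in range(4):
        vx,vy,px,py=cv2.fitLine(L.astype(np.float32),cv2.DIST_HUBER,0,.01,.01).ravel()
        d=(L-[px,py])@[-vy,vx];L=L[abs(d)<8]
    s=(L-[px,py])@[vx,vy]
    return np.array([px,py]),np.array([vx,vy]),np.percentile(d[abs(d)<8] if len(d)==len(s) else d,[2,50,98]),np.percentile(s,[1,99])
print('low',line(L))
S=F2[~lowm];print('side',line(S),len(S))
pl,vl,_,_=line(L);ps,vs,_,_=line(S)
if vl[1]<0: vl=-vl   # +ty
if vs[0]<0: vs=-vs
ex=np.array([vl[1],-vl[0]]) # normal to low fence, uphill
print('low dir vs contour deg',np.degrees(np.arctan2(-vl[0],vl[1])))
# centrelines 6 mm outside inner faces: inner low = pl+6ex ; inner side = ps+6*ns
ns=np.array([-vs[1],vs[0]]); 
a=np.arctan2(vs@vl,vs@ex);print('side angle',a)
o=np.linalg.solve(np.c_[vl,-vs],(ps+6*ns)-(pl+6*ex));o=pl+6*ex+o[0]*vl
M=np.c_[tx,ty,n];O=b0+M@np.r_[o,0]
X=M@np.r_[ex,0];Y=M@np.r_[vl,0]
print('tray O',O.round(1),'X',X.round(4),'Y',Y.round(4),'Z',n.round(4))
np.savez('tray.npz',O=O,R=np.c_[X,Y,n])
# square arms and handle
m=np.zeros((480,640),bool);m[150:285,385:505]=1
a=m&(P[...,2]>12)&(P[...,2]<24)&(img.min(2)>90);h=m&(P[...,2]>54)&(P[...,2]<75)
print(a.sum(),h.sum())
H=P[h][:,:2];print('handle rect',cv2.minAreaRect(H.astype(np.float32)),np.median(P[h][:,2]),H.mean(0))
print('arm z',np.median(P[a][:,2]))
black=m&(img.max(2)<70)&(P[...,2]<12);print('mat',cv2.minAreaRect(P[black][:,:2].astype(np.float32)),np.median(P[black][:,2]))
for j in ((332,163),(389,107),(289,102),(336,300)): print('jar',P[j[1],j[0]].round())
E
python3 m.py; python3 -c "
from h import *
s=env.state();print(s['t'],s['eef_pos'],s['tcp_rot'],s['ft_force'])"
```

```text
bed n [ 0.068 -0.417  0.906] tilt 25.021969860108875 res 2.3530242249184927
fence n 1427 h 21.67348199136884
low (array([-119.10107,  -30.63405], dtype=float32), array([ 0.00526123, -0.9999862 ], dtype=float32), array([-7.40569739,  0.00782532,  5.94587192]), array([-133.30830036,  141.6795164 ]))
side (array([ -11.089841, -136.87099 ], dtype=float32), array([0.9763699, 0.2161059], dtype=float32), array([-6.25904385,  0.01790416,  5.67554133]), array([-90.1800507 ,  84.47204843])) 540
low dir vs contour deg 0.30144787
side angle 0.2125631
tray O [636.5 167.5  47.2] X [-0.1506  0.8935  0.423 ] Y [-0.9863 -0.1652 -0.0022] Z [ 0.0679 -0.4175  0.9061]
1146 399
handle rect ((535.9484252929688, -246.1877899169922), (18.357149124145508, 91.18142700195312), 64.17807006835938) 64.47166026773357 [ 535.31295395 -245.45971068]
arm z 18.935156331135204
mat ((536.4653930664062, -241.80126953125), (237.4238739013672, 236.649169921875), 85.72560119628906) 4.848363311098183
jar [636.   7.  97.]
jar [ 755. -110.   96.]
jar [766.  97.  94.]
jar [358.  -2.  35.]
0.95 [ 266.10063712 -565.52078696  292.25834034] [3.14153950e+00 1.82819159e-05 4.39804457e-01] [-0.74124367  0.18503132 -1.21512384]
```

View pics/crop1.png

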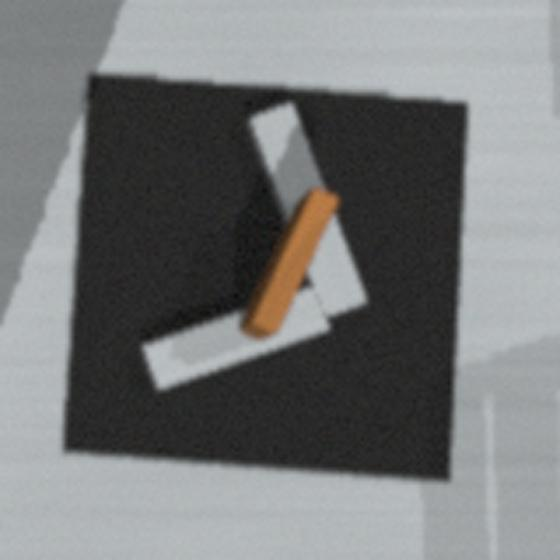

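The crop confirms it: an L square, alone on the mat, with its corner at lower right and its handle's long axis at -25.8° (so square yaw is about 19.2°). The measured handle, at 18×91 mm with top z 64, matches the sizes given. I'll turn by -51° in world yaw and go above it.

jog_arm:
  motion:
    - [0,0,10.2,0,0,0,95]
    - [0,0,10.2,0,0,0,95]
    - [0,0,10.2,0,0,0,95]
    - [0,0,10.2,0,0,0,95]
    - [0,0,10.2,0,0,0,95]

```text
t: 1.58
eef_pos: [266.1, -565.5, 292.3]
tcp_rot: [3.142, -0.0, -0.456]
ft_force: [-0.7, -0.3, -0.6]
opening: 0.999
grip_force: 0.0
```

jog_arm:
  motion:
    - [0,0,0,15,-58,8,95]
    - [0,0,0,15,-58,8,95]
    - [0,0,0,15,-58,8,95]
    - [0,0,0,15,-58,8,95]
    - [0,0,0,15,-58,8,95]
    - [0,0,0,15,-58,8,95]
    - [0,0,0,15,-58,8,95]
    - [0,0,0,0,0,0,95]
    - [0,0,0,0,0,0,95]

```text
t: 2.7
eef_pos: [537.3, -245.8, 236.2]
tcp_rot: [3.141, 0.0, -0.45]
ft_force: [-1.0, -0.6, 0.2]
opening: 0.999
grip_force: 0.0
```

Run:
```python
from h import *
s=env.state();print(s['t'],np.array(s['eef_pos']).round(1),np.degrees(s['tcp_rot']).round(2),s['ft_force'])
c=cam('wrist','pics/w1.png');P=pc(c)
h=(P[...,2]>56)&(P[...,2]<70)&(np.hypot(P[...,0]-536,P[...,1]+246)<70)
print(h.sum());r=cv2.minAreaRect(P[h][:,:2].astype(np.float32));print(r,np.median(P[h][:,2]))
a=(P[...,2]>14)&(P[...,2]<22)&(np.hypot(P[...,0]-536,P[...,1]+246)<120)
print(a.sum(),np.median(P[a][:,2]))
```

```text
2.7 [ 537.3 -245.8  236.2] [179.99   0.   -25.76] [-1.03068518 -0.62696128  0.15684645]
2726
((537.3998413085938, -250.54562377929688), (18.030506134033203, 91.38113403320312), 64.48654174804688) 62.799686387541016
6936 16.995200260773373
```

View pics/w1.png

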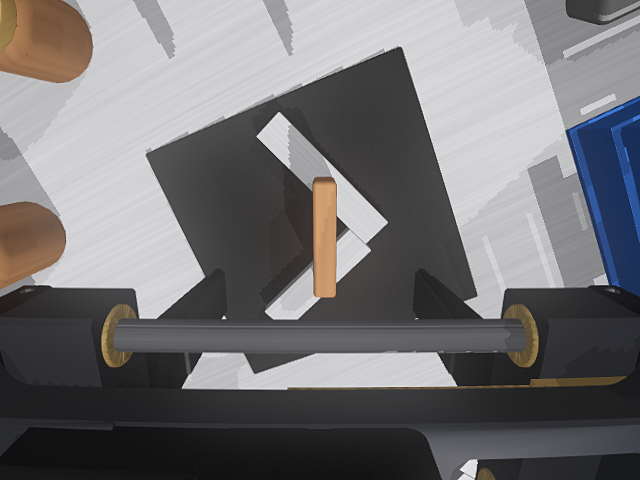

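The wrist view shows the handle upright at (325,237), between the open fingers. The two cameras agree to about 4 mm, so I'll take the mean, descend and close.

jog_arm:
  motion:
    - [0,0,0,1,3,40,95]
    - [0,0,0,0,0,40,95]
    - [0,0,0,0,0,30,95]
    - [0,0,0,0,0,17,95]
    - [0,0,0,0,0,0,95]
    - [0,0,0,0,0,0,10]
    - [0,0,0,0,0,0,10]
    - [0,0,0,0,0,0,10]
    - [0,0,0,0,0,0,10]
    - [0,0,0,0,0,0,10]

```text
t: 4.0
eef_pos: [537.0, -248.8, 109.4]
tcp_rot: [3.142, -0.0, -0.45]
ft_force: [-0.7, -0.1, -0.1]
opening: 0.535
grip_force: 0.0
```

jog_arm:
  motion:
    - [0,0,0,0,0,0,10]
    - [0,0,0,0,0,0,10]
    - [0,0,0,0,0,-10,10]
    - [0,0,0,0,0,-30,10]
    - [0,0,0,0,0,-40,10]
    - [0,0,0,0,0,-40,10]
    - [0,0,0,0,0,-40,10]
    - [0,0,0,0,0,-40,10]
    - [0,0,0,0,0,0,10]
    - [0,0,0,0,0,0,10]

```text
t: 5.25
eef_pos: [536.4, -248.5, 307.9]
tcp_rot: [-3.141, 0.002, -0.45]
ft_force: [0.8, -0.2, -3.6]
opening: 0.189
grip_force: 30.0
```

Run:
```python
from h import *
s=env.state();p=np.array(s['eef_pos']);Rt=R.from_euler('xyz',s['tcp_rot']).as_matrix()
c=cam('wrist','pics/w2.png');Q=(pc(c)-p)@Rt
for n in ('top','wrist'):
    if n=='top': c=cam('top');Q=(pc(c)-p)@Rt
    g=c['color'].astype(int)
    m=(Q[...,2]>85)&(Q[...,2]<100)&(np.hypot(Q[...,0],Q[...,1])<125)&(c['z_map']>0)
    print(n,m.sum(),'armz',np.median(Q[m][:,2]) if m.any() else None)
    if m.sum()>50: print('arms x range',np.percentile(Q[m][:,0],[0.5,99.5]),'y',np.percentile(Q[m][:,1],[.5,99.5]))
    h=(Q[...,2]>35)&(Q[...,2]<60)&(abs(Q[...,1])<12)&(abs(Q[...,0])<60)
    if h.sum()>20: print('handle',h.sum(),np.percentile(Q[h],[1,50,99],axis=0).round(1).tolist())
c=cam('wrist');Q=(pc(c)-p)@Rt
m=(Q[...,2]>82)&(Q[...,2]<102)&(np.hypot(Q[...,0],Q[...,1])<125)&(c['z_map']>0)
A=np.c_[Q[m][:,:2],np.ones(m.sum())];print('plane',np.linalg.lstsq(A,Q[m][:,2],rcond=None)[0])
print(cv2.convexHull(Q[m][:,:2].astype(np.float32))[:,0].round().tolist())
```

```text
top 0 armz None
wrist 0 armz None
plane [3.90331050e-01 3.29853671e-02 7.30028856e+01]
[[48.0, 5.0], [48.0, 6.0], [48.0, 7.0], [47.0, 8.0], [47.0, 8.0], [47.0, 9.0], [46.0, 9.0], [45.0, 9.0], [45.0, 9.0], [45.0, -9.0], [46.0, -8.0], [47.0, -8.0], [47.0, -8.0], [47.0, -7.0], [48.0, -6.0], [48.0, -6.0], [48.0, -3.0]]
```

View pics/w2.png

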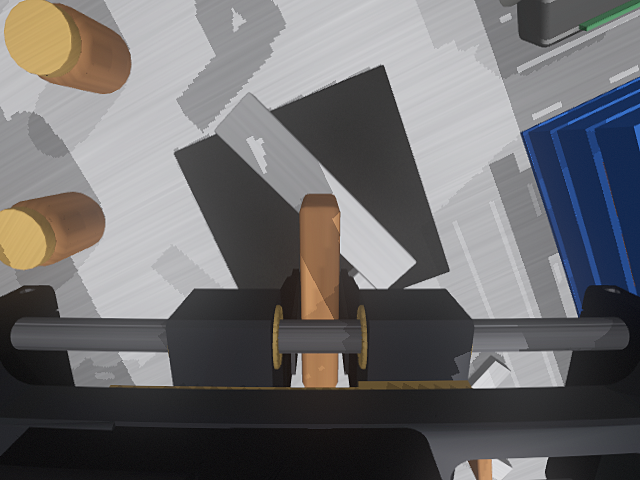

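Run:
```python
from h import *
s=env.state();p=np.array(s['eef_pos']);Rt=R.from_euler('xyz',s['tcp_rot']).as_matrix()
c=cam('wrist');Q=(pc(c)-p)@Rt
for u,v in ((260,115),(230,130),(300,180),(370,230),(400,262),(375,280),(320,205),(320,260),(320,300),(490,375)): print(u,v,Q[v,u].round(1),c['z_map'][v,u])
g=np.zeros((480,640),np.uint8);cv2.fillPoly(g,[np.array([[240,105],[345,190],[405,262],[380,278],[350,250],[330,215],[225,130]])],1)
m=(g>0)&(abs(Q[...,1])>14)&(Q[...,2]<140)&(c['z_map']>0)
A=np.c_[Q[m][:,:2],np.ones(m.sum())];k=np.linalg.lstsq(A,Q[m][:,2],rcond=None)[0];print(m.sum(),'plane',k,np.std(Q[m][:,2]-A@k))
```

```text
260 115 [ 88.  -30.6 106.7] 187.85739
230 130 [ 80.5 -46.8 106.8] 189.78987
300 180 [ 54.  -10.2 108.2] 197.85475
370 230 [ 25.8  29.2 108.7] 205.50327
400 262 [  7.   47.1 107.7] 209.20589
375 280 [ -4.3  33.1 108.4] 212.71501
320 205 [47.2  0.7 64.3] 157.08272
320 260 [23.1  0.7 61.5] 160.49294
320 300 [ 3.5  0.7 62.5] 166.41069
490 375 [-202.8  213.2  295.5] 443.9157
4752 plane [-6.39944303e-03 -9.50791283e-04  1.07703201e+02] 0.6466361232278321
```

The fingers closed late: the arm tops lie 108 mm ahead of the TCP instead of 91, so the handle is held only by its top 16 mm. I'll set the square down and regrip deeper.

jog_arm:
  motion:
    - [0,0,0,0,0,50,10]
    - [0,0,0,0,0,50,10]
    - [0,0,0,0,0,50,10]
    - [0,0,0,0,0,25,10]
    - [0,0,0,0,0,6,10]
    - [0,0,0,0,0,0,10]
    - [0,0,0,0,0,0,45]
    - [0,0,0,0,0,0,45]
    - [0,0,0,0,0,0,45]
    - [0,0,0,0,0,0,45]

```text
t: 6.7
eef_pos: [537.0, -248.9, 128.6]
tcp_rot: [3.141, -0.001, -0.45]
ft_force: [0.4, -0.7, 0.4]
opening: 0.467
grip_force: 0.0
```

jog_arm:
  motion:
    - [0,0,0,2,0,9,45]
    - [0,0,0,0,0,9,45]
    - [0,0,0,0,0,0,10]
    - [0,0,0,0,0,0,10]
    - [0,0,0,0,0,0,10]
    - [0,0,0,0,0,0,10]
    - [0,0,0,0,0,0,10]
    - [0,0,0,0,0,0,10]
    - [0,0,0,0,0,0,10]
    - [0,0,0,0,0,0,10]

```text
t: 7.95
eef_pos: [538.8, -249.8, 110.4]
tcp_rot: [3.141, -0.0, -0.45]
ft_force: [-0.2, -0.6, 3.9]
opening: 0.189
grip_force: 30.0
```

jog_arm:
  motion:
    - [0,0,0,0,0,-10,10]
    - [0,0,0,0,0,-40,10]
    - [0,0,0,0,0,-50,10]
    - [0,0,0,0,0,-50,10]
    - [0,0,0,0,0,-50,10]
    - [0,0,0,0,0,0,10]
    - [0,0,0,0,0,0,10]

```text
t: 8.82
eef_pos: [538.2, -249.3, 309.1]
tcp_rot: [-3.141, 0.002, -0.45]
ft_force: [-0.1, 0.3, -5.5]
opening: 0.186
grip_force: 30.0
```

```bash
cat > held.py <<'E'
from h import *
s=env.state();p=np.array(s['eef_pos']);Rt=R.from_euler('xyz',s['tcp_rot']).as_matrix()
c=cam('wrist');Q=(pc(c)-p)@Rt
m=(Q[...,2]>80)&(Q[...,2]<105)&(abs(Q[...,1])<130)&(Q[...,0]>-30)&(Q[...,0]<130)&(abs(Q[...,1])>13)&(c['z_map']>0)
A=np.c_[Q[m][:,:2],np.ones(m.sum())];k=np.linalg.lstsq(A,Q[m][:,2],rcond=None)[0]
print(m.sum(),'plane',k.round(4),'res',np.std(Q[m][:,2]-A@k))
h=(Q[...,2]>35)&(Q[...,2]<75)&(abs(Q[...,1])<12)&(Q[...,0]>10)&(Q[...,0]<60)&(c['z_map']>0)
print('handle end',np.percentile(Q[h][:,0],99.5),'top z',np.percentile(Q[h][:,2],10),'y',np.percentile(Q[h][:,1],[2,98]))
print(cv2.minAreaRect(Q[m][:,:2].astype(np.float32)))
E
python3 held.py
```

```text
9640 plane [7.70000e-03 8.70000e-03 9.31896e+01] res 1.0554924238005614
handle end 46.17748114254939 top z 46.64283586126709 y [-10.82867612  10.89908423]
((41.2958984375, -0.6133346557617188), (31.329177856445312, 132.40692138671875), 44.909759521484375)
```

```bash
cat > plan.py <<'E'
from h import *
import sys
T=np.load('tray.npz');RT=T['R'];O=T['O'].copy();O[2]-=1.5
r2=2**.5
RG=np.c_[(RT[:,0]-RT[:,1])/r2,-(RT[:,0]+RT[:,1])/r2,-RT[:,2]]
U=106.5
def tcp(a,b,c): return O+RT@[44+a,44+b,c+U]
def now():
    s=env.state();return s,np.array(s['eef_pos']),R.from_euler('xyz',s['tcp_rot']).as_matrix()
def report(a=None):
    s,p,Rt=now()
    q=RT.T@(p+Rt@[0,0,U]-O)-[44,44,0]
    print('t',s['t'],'abc',q.round(1),'rot err in tool deg',np.degrees(R.from_matrix(Rt.T@RG).as_rotvec()).round(2),'F tray',(RT.T@s['ft_force']).round(1),'j',np.round(s['joints'],2))
    if a is not None: print('to',a,'tool shift after turn',(RG.T@(tcp(*a)-p)).round(1),'before',(Rt.T@(tcp(*a)-p)).round(1), 'tcp',tcp(*a).round())
if __name__=='__main__': report([float(v) for v in sys.argv[1:]] if len(sys.argv)>3 else None)
E
python3 plan.py 25 55 90
```

```text
t 8.875 abc [-335.3  121.7  308.9] rot err in tool deg [ 26.92   2.57 -79.01] F tray [-1.9 -0.2 -3.3] j [-0.55  0.43  1.62 -0.    1.1   1.48]
to [25.0, 55.0, 90.0] tool shift after turn [ 269.9 -176.3  209. ] before [-162.  -343.7   56.4] tcp [542. 131. 253.]
```

jog_arm:
  motion:
    - [0,0,0,-20,-43,2,10]
    - [0,0,0,-20,-43,2,10]
    - [0,0,0,-20,-43,2,10]
    - [0,0,0,-20,-43,2,10]
    - [0,0,0,-20,-43,2,10]
    - [0,0,0,-20,-43,2,10]
    - [0,0,0,-20,-43,2,10]
    - [0,0,0,-20,-43,2,10]

```text
t: 9.88
eef_pos: [543.9, 131.1, 292.3]
tcp_rot: [3.14, 0.003, -0.45]
ft_force: [0.5, -1.6, -4.5]
opening: 0.189
grip_force: 30.0
```

jog_arm:
  motion:
    - [3,0.3,-8.8,0,0,0,10]
    - [3,0.3,-8.8,0,0,0,10]
    - [3,0.3,-8.8,0,0,0,10]
    - [3,0.3,-8.8,0,0,0,10]
    - [3,0.3,-8.8,0,0,0,10]
    - [3,0.3,-8.8,0,0,0,10]
    - [3,0.3,-8.8,0,0,0,10]
    - [3,0.3,-8.8,0,0,0,10]
    - [3,0.3,-8.8,0,0,0,10]
    - [0,0,0,0,0,0,10]

```text
t: 11.12
eef_pos: [544.4, 129.2, 292.4]
tcp_rot: [-2.826, -0.306, 0.905]
ft_force: [-0.1, 0.1, -4.8]
opening: 0.188
grip_force: 30.0
```

```bash
python3 plan.py 20 55 40; python3 held.py
```

```text
t 11.125 abc [ 39.9  52.5 126.7] rot err in tool deg [0.08 0.01 0.11] F tray [-1.9  0.1 -4.4] j [-0.03  0.42  1.74  0.48  1.12  0.34]
to [20.0, 55.0, 40.0] tool shift after turn [-15.9  12.5  86.7] before [-15.9  12.3  86.8] tcp [539. 147. 205.]
9569 plane [1.07000e-02 1.14000e-02 9.24522e+01] res 1.1404965643374834
handle end 44.263694230878095 top z 46.077768648951235 y [-10.8768634   10.38004798]
((39.313453674316406, 0.6600685119628906), (31.543094635009766, 132.4633026123047), 44.92097091674805)
```

jog_arm:
  motion:
    - [0,0,0,-4,3,22,10]
    - [0,0,0,-4,3,22,10]
    - [0,0,0,-4,3,22,10]
    - [0,0,0,-4,3,21,10]
    - [0,0,0,0,0,10,10]
    - [0,0,0,0,0,10,10]
    - [0,0,0,0,0,10,10]
    - [0,0,0,0,0,3,10]
    - [0,0,0,0,0,0,10]

```text
t: 12.3
eef_pos: [537.1, 161.6, 177.1]
tcp_rot: [-2.829, -0.309, 0.907]
ft_force: [0.1, 0.2, -5.1]
opening: 0.186
grip_force: 30.0
```

```bash
python3 plan.py 20 55 2
python3 - <<'E'
from h import *
c=cam('scene');cv2.imwrite('pics/s2.png',cv2.resize(c['color'][140:320,290:530,::-1],None,fx=3,fy=3))
E
```

```text
t 12.3 abc [21.2 54.3  8.3] rot err in tool deg [ 0.18 -0.1   0.28] F tray [-2.  -0.1 -4.7] j [0.03 0.57 1.86 0.58 0.86 0.22]
to [20.0, 55.0, 2.0] tool shift after turn [-1.2  0.7  6.3] before [-1.2  0.7  6.3] tcp [537. 163. 171.]
```

View pics/s2.png

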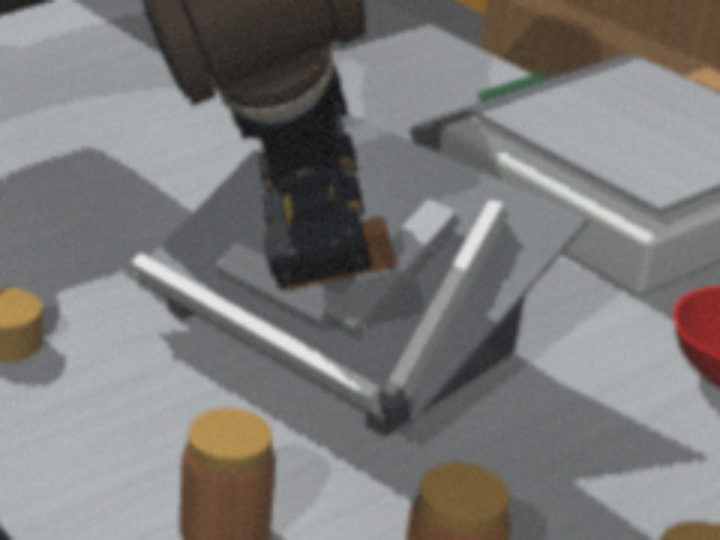

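The crop shows the square inside both fences, parallel to them and just above the bed, with the low fence at its lower left and the side fence at its right. I'll lower it until it touches the bed.

jog_arm:
  motion:
    - [0,0,0,0,0,2,10]
    - [0,0,0,0,0,2,10]
    - [0,0,0,0,0,0,10]

```text
t: 12.72
eef_pos: [536.7, 163.2, 173.4]
tcp_rot: [-2.828, -0.309, 0.907]
ft_force: [-0.3, -0.1, -4.4]
opening: 0.186
grip_force: 30.0
```

jog_arm:
  motion:
    - [0,0,0,0,0,1,10]
    - [0,0,0,0,0,1,10]
    - [0,0,0,0,0,0,10]

```text
t: 13.1
eef_pos: [536.6, 164.1, 171.6]
tcp_rot: [-2.829, -0.309, 0.907]
ft_force: [-0.3, -0.5, -4.5]
opening: 0.19
grip_force: 30.0
```

```bash
python3 plan.py 0 55 2
```

```text
t 13.1 abc [21.2 54.4  2.2] rot err in tool deg [ 0.17 -0.1   0.28] F tray [-2.3  0.4 -3.9] j [0.03 0.57 1.86 0.59 0.85 0.22]
to [0.0, 55.0, 2.0] tool shift after turn [-15.2  14.9   0.2] before [-15.3  14.8   0.2] tcp [540. 145. 162.]
```

jog_arm:
  motion:
    - [0,0,0.3,-3,3,0,10]
    - [0,0,0,-3,3,0,10]
    - [0,0,0,-3,3,0,10]
    - [0,0,0,-3,3,0,10]
    - [0,0,0,-1,1,0,10]
    - [0,0,0,0,0,0,10]
    - [0,0,0,0,0,0,10]

```text
t: 13.98
eef_pos: [539.4, 147.7, 163.9]
tcp_rot: [-2.827, -0.307, 0.902]
ft_force: [-0.5, -0.4, -4.3]
opening: 0.188
grip_force: 30.0
```

```bash
python3 plan.py 0 55 2
```

```text
t 13.975 abc [ 2.9 54.4  2.3] rot err in tool deg [ 0.17 -0.11 -0.01] F tray [-2.1  0.5 -3.8] j [0.   0.59 1.87 0.59 0.85 0.19]
to [0.0, 55.0, 2.0] tool shift after turn [-2.3  1.9  0.3] before [-2.3  1.9  0.3] tcp [540. 145. 162.]
```

jog_arm:
  motion:
    - [0,0,0,3.5,3.5,0,10]
    - [0,0,0,3.5,3.5,0,10]
    - [0,0,0,3.5,3.5,0,10]
    - [0,0,0,3.5,3.5,0,10]
    - [0,0,0,3.5,3.5,0,10]
    - [0,0,0,3.5,3.5,0,10]
    - [0,0,0,3.5,3.5,0,10]
    - [0,0,0,3.5,3.5,0,10]
    - [0,0,0,3.5,3.5,0,10]
    - [0,0,0,0,0,0,10]

```text
t: 15.22
eef_pos: [583.8, 154.9, 164.1]
tcp_rot: [-2.828, -0.307, 0.901]
ft_force: [0.4, 0.3, -4.6]
opening: 0.189
grip_force: 30.0
```

```bash
python3 plan.py 0 0 2
```

```text
t 15.225 abc [2.7 9.3 2.4] rot err in tool deg [ 0.21 -0.13 -0.03] F tray [-1.7 -0.4 -4.2] j [0.01 0.63 1.75 0.56 0.9  0.25]
to [0.0, 0.0, 2.0] tool shift after turn [4.9 8.9 0.4] before [4.9 8.9 0.5] tcp [594. 154. 163.]
```

jog_arm:
  motion:
    - [0,0,0,2,2,0,10]
    - [0,0,0,2,2,0,10]
    - [0,0,0,-1,1,0,10]
    - [0,0,0,-1,1,0,10]
    - [0,0,0,0,0,0,10]

```text
t: 15.85
eef_pos: [589.5, 153.1, 162.9]
tcp_rot: [-2.827, -0.307, 0.901]
ft_force: [0.2, 0.3, -4.8]
opening: 0.19
grip_force: 30.0
```

```bash
python3 plan.py 0 0 2; python3 held.py;  python3 - <<'E'
from h import *
c=cam('scene');cv2.imwrite('pics/s3.png',cv2.resize(c['color'][140:320,290:530,::-1],None,fx=3,fy=3))
E
```

```text
t 15.85 abc [-0.3  4.   2.5] rot err in tool deg [ 0.2  -0.12 -0.05] F tray [-1.8 -0.2 -4.4] j [0.01 0.64 1.74 0.56 0.91 0.25]
to [0.0, 0.0, 2.0] tool shift after turn [3.3 3.  0.5] before [3.3 3.  0.6] tcp [594. 154. 163.]
18585 plane [-0.1644 -0.1478 99.2879] res 2.6324369129850766
handle end 44.26298602879599 top z 46.12343702347048 y [-10.89618468  10.43267156]
((50.807838439941406, -0.88031005859375), (55.26844024658203, 203.98397827148438), 39.699058532714844)
```

View pics/s3.png

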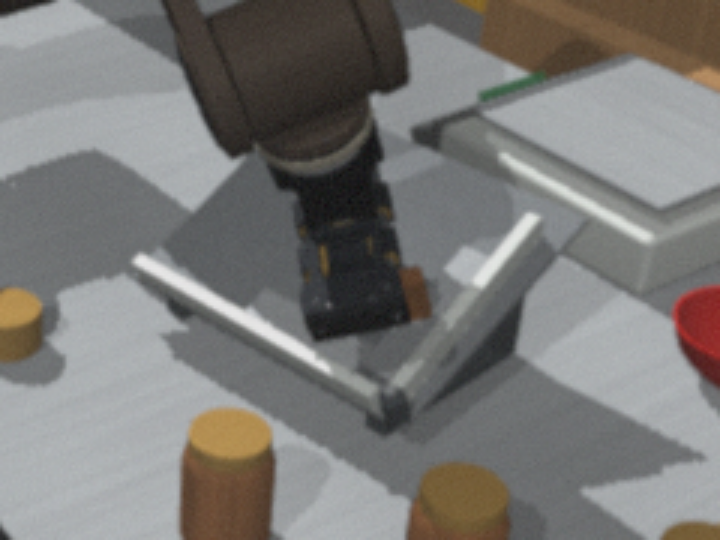

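The crop shows the side fence swung outwards with the square close to both fences. I'll press in with small steps.

jog_arm:
  motion:
    - [0,0,0,-0.7,0.7,0,10]
    - [0,0,0,-0.7,0.7,0,10]
    - [0,0,0,0,0,0,10]

```text
t: 16.32
eef_pos: [589.7, 151.5, 162.0]
tcp_rot: [-2.827, -0.307, 0.902]
ft_force: [0.1, 0.2, -4.6]
opening: 0.188
grip_force: 30.0
```

```bash
python3 plan.py 0 0 2
```

```text
t 16.325 abc [-2.1  4.2  2.5] rot err in tool deg [ 0.18 -0.11 -0.03] F tray [-1.7 -0.1 -4.3] j [0.01 0.64 1.74 0.56 0.91 0.24]
to [0.0, 0.0, 2.0] tool shift after turn [4.6 1.8 0.5] before [4.6 1.8 0.5] tcp [594. 154. 163.]
```

jog_arm:
  motion:
    - [0,0,0,1,1,0,10]
    - [0,0,0,1,1,0,10]
    - [0,0,0,0,0,0,10]

```text
t: 16.7
eef_pos: [592.5, 152.1, 162.1]
tcp_rot: [-2.827, -0.307, 0.902]
ft_force: [-0.8, -0.4, -5.0]
opening: 0.188
grip_force: 30.0
```

```bash
python3 plan.py 0 0 2
```

```text
t 16.7 abc [-2.   1.3  2.4] rot err in tool deg [ 0.16 -0.1  -0.02] F tray [-2.3  0.9 -4.4] j [0.01 0.65 1.73 0.56 0.91 0.25]
to [0.0, 0.0, 2.0] tool shift after turn [ 2.5 -0.2  0.4] before [ 2.5 -0.2  0.4] tcp [594. 154. 163.]
```

jog_arm:
  motion:
    - [0,0,0,-0.7,0.7,0,10]
    - [0,0,0,-0.7,0.7,0,10]
    - [0,0,0,0,0,0,10]
    - [0,0,0,0,0,0,10]

```text
t: 17.2
eef_pos: [592.8, 151.0, 161.7]
tcp_rot: [-2.826, -0.308, 0.9]
ft_force: [-0.8, 6.3, -1.2]
opening: 0.188
grip_force: 30.0
```

```bash
python3 plan.py 0 0 2
```

```text
t 17.2 abc [-3.   1.1  2.6] rot err in tool deg [ 0.13 -0.19 -0.07] F tray [ 5.3 -0.2 -3.8] j [0.01 0.65 1.73 0.56 0.91 0.25]
to [0.0, 0.0, 2.0] tool shift after turn [ 3.3 -1.1  0.6] before [ 3.3 -1.1  0.6] tcp [594. 154. 163.]
```

jog_arm:
  motion:
    - [0,0,0,0.7,0.7,0,10]
    - [0,0,0,0.7,0.7,0,10]
    - [0,0,0,0,0,0,10]
    - [0,0,0,0,0,0,10]

```text
t: 17.7
eef_pos: [593.8, 151.2, 161.4]
tcp_rot: [-2.824, -0.307, 0.901]
ft_force: [-5.2, 5.2, -1.5]
opening: 0.188
grip_force: 30.0
```

```bash
python3 plan.py 0 0 2
```

```text
t 17.7 abc [-3.   0.4  2.2] rot err in tool deg [-0.   -0.1  -0.07] F tray [ 4.8  4.3 -3.9] j [0.01 0.65 1.73 0.56 0.91 0.25]
to [0.0, 0.0, 2.0] tool shift after turn [ 2.6 -1.9  0.2] before [ 2.6 -1.9  0.2] tcp [594. 154. 163.]
```

Contact with both fences shows at about 7 N in x and 4 N in y. I'll press slightly further into the corner and hold for over a second.

jog_arm:
  motion:
    - [0,0,0,0,1.0,0,10]
    - [0,0,0,0.7,0.7,0,10]
    - [0,0,0,0,0,0,10]
    - [0,0,0,0,0,0,10]
    - [0,0,0,0,0,0,10]
    - [0,0,0,0,0,0,10]
    - [0,0,0,0,0,0,10]
    - [0,0,0,0,0,0,10]
    - [0,0,0,0,0,0,10]
    - [0,0,0,0,0,0,10]

```text
t: 18.95
eef_pos: [595.0, 151.3, 161.1]
tcp_rot: [-2.822, -0.306, 0.901]
ft_force: [-7.9, 7.2, 1.3]
opening: 0.186
grip_force: 30.0
```

```bash
python3 plan.py 0 0 2
cat > fence.py <<'E'
from plan import *
c=cam('top');P=(pc(c)-np.load('tray.npz')['O'])@RT
m=np.zeros((480,640),bool);m[130:300,155:295]=1
def ln(L):
    for _ in range(5):
        vx,vy,px,py=cv2.fitLine(L.astype(np.float32),cv2.DIST_HUBER,0,.01,.01).ravel();d=(L-[px,py])@[-vy,vx];L=L[abs(d)<7]
    return np.arctan2(vy,vx),px,py,len(L)
S=m&(P[...,2]>18)&(P[...,2]<27)&(c['color'].min(2)>110)
s=S&(P[...,0]>20)&(P[...,0]<200)&(P[...,1]<5+.25*P[...,0])&(P[...,1]>-25); print('side',ln(P[s][:,:2]))
l=S&(P[...,1]>30)&(P[...,0]<8)&(P[...,0]>-25);a=ln(P[l][:,:2]);print('low',a)
E
python3 fence.py
```

```text
t 18.95 abc [-3.1 -0.7  2. ] rot err in tool deg [-0.11 -0.08 -0.08] F tray [ 8.2  6.6 -2.4] j [0.01 0.65 1.73 0.56 0.92 0.25]
to [0.0, 0.0, 2.0] tool shift after turn [ 1.9 -2.9  0. ] before [ 1.9 -2.9  0. ] tcp [594. 154. 163.]
side (np.float32(0.0139707755), np.float32(113.850235), np.float32(-6.670637), 420)Traceback (most recent call last):
  File "fence.py", line 10, in <module>
    l=S&(P[...,1]>30)&(P[...,0]<8)&(P[...,0]>-25);a=ln(P[l][:,:2]);print('low',a)
                                                    ~~^^^^^^^^^^^^
  File "fence.py", line 6, in ln
    vx,vy,px,py=cv2.fitLine(L.astype(np.float32),cv2.DIST_HUBER,0,.01,.01).ravel();d=(L-[px,py])@[-vy,vx];L=L[abs(d)<7]
                ~~~~~~~~~~~^^^^^^^^^^^^^^^^^^^^^^^^^^^^^^^^^^^^^^^^^^^^^^^
cv2.error: OpenCV(4.12.0) /io/opencv/modules/imgproc/src/linefit.cpp:50: error: (-215:Assertion failed) count > 0 in function 'fitLine2D_wods'
```

jog_arm:
  motion:
    - [0,0,0,-1,-1,0,10]
    - [0,0,0,-2,-2,0,10]
    - [0,0,0,-4,-4,0,10]
    - [0,0,0,0,-6,0,10]
    - [0,0,0,0,-8,-5,10]
    - [0,0,0,0,0,-20,10]
    - [0,0,0,0,0,-40,10]
    - [0,0,0,0,-20,-40,10]
    - [0,0,0,0,-20,-30,10]
    - [0,0,0,0,0,0,10]

```text
t: 20.25
eef_pos: [551.7, 119.9, 301.7]
tcp_rot: [-2.831, -0.309, 0.903]
ft_force: [1.2, -0.3, -4.9]
opening: 0.188
grip_force: 30.0
```

```bash
sed -i 's/^l=.*/l=m\&(P[...,2]>16)\&(P[...,2]<28)\&(P[...,1]>30)\&(P[...,1]<250)\&(P[...,0]<10)\&(P[...,0]>-25);print("low",ln(P[l][:,:2]))/' fence.py
cat >> fence.py <<'E'
c=cam('wrist','pics/w3.png');P=(pc(c)-np.load('tray.npz')['O'])@RT
ok=(c['z_map']>0)&(P[...,2]>14)&(P[...,2]<28)
s=ok&(P[...,0]>20)&(P[...,0]<200)&(abs(P[...,1])<25);print('w side',s.sum(),ln(P[s][:,:2]) if s.sum()>50 else 0)
l=ok&(P[...,1]>30)&(P[...,1]<255)&(abs(P[...,0])<25);print('w low',l.sum(),ln(P[l][:,:2]) if l.sum()>50 else 0)
E
python3 plan.py; python3 fence.py; python3 held.py
```

```text
t 20.25 abc [ 34.4  46.1 139.6] rot err in tool deg [ 0.38 -0.22  0.07] F tray [-2.6 -1.1 -4.3] j [-0.05  0.41  1.72  0.47  1.14  0.34]
side (np.float32(0.002689627), np.float32(106.78529), np.float32(-6.342671), 476)
9579 plane [1.01000e-02 1.22000e-02 9.24799e+01] res 1.1704785908046182
handle end 44.278537723805734 top z 46.06853154052723 y [-10.89065694  10.43268972]
((39.411190032958984, 0.7549514770507812), (31.36192512512207, 132.36752319335938), 44.96677017211914)Traceback (most recent call last):
  File "fence.py", line 10, in <module>
    l=m&(P[...,2]>16)&(P[...,2]<28)&(P[...,1]>30)&(P[...,1]<250)&(P[...,0]<10)&(P[...,0]>-25);print("low",ln(P[l][:,:2]))
                                                                                                          ~~^^^^^^^^^^^^
  File "fence.py", line 6, in ln
    vx,vy,px,py=cv2.fitLine(L.astype(np.float32),cv2.DIST_HUBER,0,.01,.01).ravel();d=(L-[px,py])@[-vy,vx];L=L[abs(d)<7]
                ~~~~~~~~~~~^^^^^^^^^^^^^^^^^^^^^^^^^^^^^^^^^^^^^^^^^^^^^^^
cv2.error: OpenCV(4.12.0) /io/opencv/modules/imgproc/src/linefit.cpp:50: error: (-215:Assertion failed) count > 0 in function 'fitLine2D_wods'
```

The side fence now reads 0.003 rad, square to the low fence. I'll turn back and carry the square to the mat.

jog_arm:
  motion:
    - [-3,-0.3,8.8,0,0,0,10]
    - [-3,-0.3,8.8,0,0,0,10]
    - [-3,-0.3,8.8,0,0,0,10]
    - [-3,-0.3,8.8,0,0,0,10]
    - [-3,-0.3,8.8,0,0,0,10]
    - [-3,-0.3,8.8,0,0,0,10]
    - [-3,-0.3,8.8,0,0,0,10]
    - [-3,-0.3,8.8,0,0,0,10]
    - [-3,-0.3,8.8,0,0,0,10]
    - [0,0,0,0,0,0,10]

```text
t: 21.6
eef_pos: [552.1, 120.7, 297.4]
tcp_rot: [3.139, 0.004, -0.453]
ft_force: [0.5, 0.1, -4.2]
opening: 0.191
grip_force: 30.0
```

jog_arm:
  motion:
    - [0,0,0,18,42,0,10]
    - [0,0,0,18,42,0,10]
    - [0,0,0,18,42,0,10]
    - [0,0,0,18,42,0,10]
    - [0,0,0,18,42,0,10]
    - [0,0,0,18,42,0,10]
    - [0,0,0,18,42,0,10]
    - [0,0,0,18,42,0,10]
    - [0,0,0,0,0,0,10]

```text
t: 22.72
eef_pos: [533.3, -247.7, 298.1]
tcp_rot: [3.141, 0.002, -0.454]
ft_force: [-0.3, 1.1, -4.4]
opening: 0.188
grip_force: 30.0
```

```bash
python3 fence.py; python3 held.py; python3 -c "
from plan import *
s,p,Rt=now();print(s['t'],p.round(1),'to level, tool deg',np.degrees(R.from_matrix(Rt.T@R.from_euler('xyz',[np.pi,0,s['tcp_rot'][2]]).as_matrix()).as_rotvec()).round(2),(Rt.T@(np.array([536,-246,140])-p)).round(1))"
```

```text
side (np.float32(0.0051222597), np.float32(107.65136), np.float32(-6.4149675), 473)
low (np.float32(1.5602578), np.float32(-6.4901366), np.float32(121.12746), 515)
w side 0 0
w low 0 0
9648 plane [7.9000e-03 1.0900e-02 9.3066e+01] res 1.0832578045430588
handle end 46.26684284058628 top z 46.504642263744 y [-10.8569837   10.92994566]
((41.420955657958984, -0.7768363952636719), (31.57789421081543, 131.98094177246094), 44.932701110839844)
22.875 [ 533.5 -244.5  298.7] to level, tool deg [0.01 0.16 0.  ] [  3.3   0.2 158.7]
```

jog_arm:
  motion:
    - [0,0,0,3,0,45,10]
    - [0,0,0,0,0,45,10]
    - [0,0,0,0,0,45,10]
    - [0,0,0,0,0,30,10]
    - [0,0,0,0,0,15,10]
    - [0,0,0,0,0,5,10]
    - [0,0,0,0,0,2,10]
    - [0,0,0,0,0,0,10]

```text
t: 23.88
eef_pos: [536.3, -246.5, 113.3]
tcp_rot: [3.14, 0.0, -0.455]
ft_force: [-0.2, 0.5, -4.3]
opening: 0.187
grip_force: 30.0
```

```bash
python3 m.py | grep -E "side angle|bed|low|tray O"
```

```text
bed n [ 0.068 -0.416  0.907] tilt 24.930381657147304 res 2.3708974404210976
low (array([-119.650536,  -42.000004], dtype=float32), array([5.8682356e-04, 9.9999982e-01], dtype=float32), array([-6.11200333, -0.01069257,  7.12463244]), array([-130.4294649 ,  123.85364604]))
low dir vs contour deg -0.033622514
side angle 0.009222434
tray O [637.2 166.4  46.9] X [-0.1449  0.8952  0.4215] Y [-9.871e-01 -1.599e-01  2.000e-04] Z [ 0.0676 -0.4161  0.9068]
  return _methods._mean(a, axis=axis, dtype=dtype,
  ret = ret.dtype.type(ret / rcount)
m.py:51: RuntimeWarning: Mean of empty slice.
  H=P[h][:,:2];print('handle rect',cv2.minAreaRect(H.astype(np.float32)),np.median(P[h][:,2]),H.mean(0))
  ret = um.true_divide(
```

The fence angle is about 0.01 rad by the original method, well inside 0.025. Lay the square down and let go.

jog_arm:
  motion:
    - [0,0,0,0,0,1,10]
    - [0,0,0,0,0,1,10]
    - [0,0,0,0,0,0.5,10]
    - [0,0,0,0,0,0,10]

```text
t: 24.42
eef_pos: [536.0, -246.4, 110.4]
tcp_rot: [3.14, 0.001, -0.455]
ft_force: [-2.3, 0.6, 5.1]
opening: 0.191
grip_force: 30.0
```

jog_arm:
  motion:
    - [0,0,0,0,0,0,60]
    - [0,0,0,0,0,0,60]
    - [0,0,0,0,0,0,60]
    - [0,0,0,0,0,0,60]
    - [0,0,0,0,0,0,60]
    - [0,0,0,0,0,-20,60]
    - [0,0,0,0,0,-40,60]
    - [0,0,0,0,0,-40,60]
    - [0,0,0,0,0,-40,60]
    - [0,0,0,0,0,0,60]

```text
t: 25.68
eef_pos: [536.9, -246.6, 252.8]
tcp_rot: [3.14, -0.004, -0.455]
ft_force: [-0.4, 0.7, 0.1]
opening: 0.635
grip_force: 0.0
```

Run:
```python
from h import *
s=env.state();print(s['t'],s['grip_force'],s['opening'])
c=cam('wrist');P=pc(c)
h=(P[...,2]>54)&(P[...,2]<72)&(np.hypot(P[...,0]-536,P[...,1]+246)<70)
print(h.sum(),cv2.minAreaRect(P[h][:,:2].astype(np.float32)),np.median(P[h][:,2]))
c=cam('top');P=pc(c)
for j in ((332,163),(389,107),(289,102)): print('jar',P[j[1],j[0]].round())
cv2.imwrite('pics/end.png',c['color'][:,:,::-1])
```

```text
25.675 0.0 0.6348861601942368
2415 ((536.1304931640625, -247.3263702392578), (17.69417953491211, 91.54164123535156), 63.76873016357422) 62.76347037057985
jar [637.   7.  93.]
jar [ 754. -110.   98.]
jar [764.  96.  98.]
```

View pics/end.png

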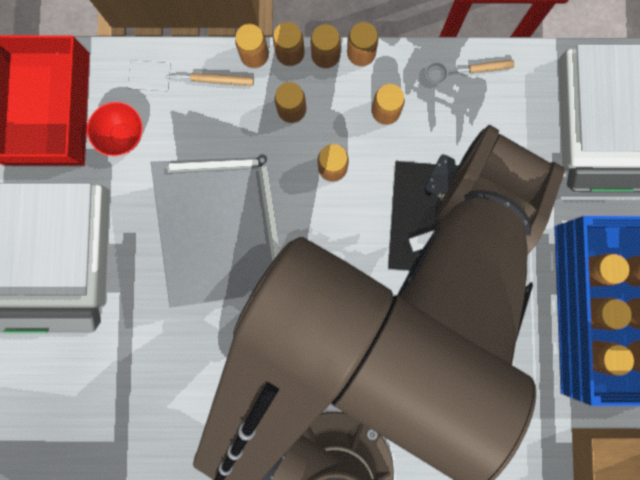

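The final top view shows the side fence from (262,160) to (168,167) nearly parallel to the tray's upper edge. The jars have not moved, and the square is back on the mat, released, with its handle at (536,-247). I'm handing in.

```bash
python3 -c "
from cell import env
print(env.job_done())"
```

```text
the job is handed in; nothing more can be done
None
```

The job is handed in, with no verdict shown: I held the square pressed against both fences for over a second, the side fence now measures about 0.01 rad from square (limit 0.025), the square lies released on the mat, and the jars have not moved.

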